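# Clamp the gas syringe to its port and draw the plunger for a leak test

## Robot

A 6-joint arm with a two-finger parallel gripper is mounted at the origin on a cart in front of the work surface, level with it; the furniture and walls round the work are solid. World frame = base frame: x ahead of the robot, y to its left, z up, the work surface at z = 0. Lengths are in mm, angles in rad, forces in N, time in s.
With the tool pointing down it reaches from about 200 to 875 mm from the base axis. Payload 3.4 kg.
Tool frame: the origin (TCP) lies midway between the tips of the shut fingers; the grasp point (between the pads) lies 19 mm behind it (robot.hold_point_z is the distance from the TCP to the grasp point, in mm); z points along the fingers, y is the line along which they close (so a half turn about z gives the same grasp; the last joint's range is limited). The gripper opens to 94 mm and grips with 3 to 60 N. Pads are 16 mm wide; open, the fingers measure 119 mm over their backs; the gripper's body (75 mm by 177 mm) begins 78 mm behind the grasp point.
Start: joints at [-1.433, 0.276, 1.505, -0, 1.361, -0.121], TCP at [147.152, -555.888, 205.493] pointing down, gripper open.
Joint ranges: [-2.89, 2.89], [-0.75, 2.08], [0.22, 2.7], [-1.18, 4.32], [0.11, 2.71], [-2.7, 2.7]. Speed limits (rad/s): [2.57, 2.57, 3.14, 3.14, 3.14, 3.14].

## Interface

Orientations are given as a unit quaternion [x, y, z, w].
In Python, from plant import robot, vision, sign_off gives the robot as it stands.
- The arm moves only by the tool servo_tool, never from a script. Its argument "targets" is a list of rows, each a list of 7 numbers: the shift along the tool's x, y, z in m, then the turn, a rotation vector about the tool's x, y, z in rad, then the closure in counts, from 0 (fully open) to 255 (shut). A call has exactly 10 rows; each row shifts and turns the commanded pose from where the row before left it, along the tool's axes as they then stand; what a row does not reach is not made up. A row lasts 1/12 s, in which the tool goes at most 41.7 mm and 7.16 degrees, less where a joint would pass 70% of its speed; a pose out of reach is approached as far as the arm can. A call with a gripper value outside its range is refused whole. The fingers move at their own pace and stop on an object; "grip_force" is the grip in N (left out, the last holds). Time passes only in rows, so rows that do not move let the fingers close, or fill a call up. It gives the time, the measured TCP pose, the force, the opening and the grip force at its end, in the units of the state.
- robot.state(): the state, without advancing time (a new reading comes with each control period).
- vision.snapshot(name): name is "scene" or "top"; returns a dict with "frame" (420x560x3 uint8, red, green, blue), "fx", "fy", "cx", "cy" (pixels), "R" (3x3) and "t" (3): a world point X has camera coordinates R X + t. Camera axes: x right, y down, z forward; pixel columns grow to the right and rows downward; lengths in mm; the calibration is good to about 2 mm. A picture is of the moment at which its call begins. There is no depth.
- sign_off(): hands the job in; it is judged then, once.
The state is a dict: "time_s": time; "joint_pos": joint angles; "joint_velocities": joint speeds; "joint_efforts": joint torques, N m; "tcp_pos": TCP position; "ee_rot": TCP orientation; "ft_force": force on the tool from outside, world axes, zero at the start; "moment": the same for the moment, N m; "gripper_width": opening from 0.0 (shut) to 1.0 (fully open); "grip_force": force on a finger pad.
Only numpy, scipy, OpenCV 4.12 (cv2) and the standard library are available. Lean on these libraries where they do the work, as an engineer would, in place of code of your own. Each camera call takes 0.05 s, during which the arm holds its last target. There are 200 camera calls.

## Task

Set up the leak test of the gas syringe lying in its stand: put the sprung pinch clamp over the flanged joint between the syringe and the stand's port, so that its two forks grip the pair of collars, and let go of it. Then take the plunger's knob and draw the plunger straight out until the front edge of its black seal stands at the full ring half-way along the barrel, without forcing it sideways in the glass or pulling the barrel off the port or out of its saddles. The tap is shut and suction draws the plunger back, so finish while holding the plunger there; leave everything else on the bench alone.

Things in the scene. Friction and masses are not known exactly. Their poses are not given: they have to be found in the camera images.
- stand: fixed stand of the gas syringe: aluminium base 80 x 240 mm, 14 mm high, two black saddles carrying the clear barrel, grey port block 40 x 40 mm, 82 mm high at the +y end (white tap key to 100 mm). Origin on the bench; its +y axis runs along the syringe, level, from the plunger towards the port. Its -x side faces the robot
- joint_face (a point): meeting plane of the two collars, on the syringe axis, 62 mm above the bench; frame as the stand's. A white port collar and a glass syringe collar, each 32 mm across and 7 mm thick (14 mm together), with a neck 12 mm across and 24 mm long behind each
- barrel: clear glass barrel (about 0.3 kg), loose in the saddles, its collar just touching the port's collar. Origin: centre of its collar face, on the axis; its y axis lies along the bore, +y towards the port. 38 mm outside, 30 mm bore, its rim 151 mm from the origin towards -y. Unclamped it is dragged along by the plunger
- half_ring (a point): centre of the full dark ring round the barrel, 89 mm from the collar face (short dashes stand every 10 mm to either side); frame as the barrel's
- plunger_front (a point): centre of the front (port-side) edge of the plunger's black seal, seen through the barrel; drawing moves it along the barrel's -y. The frosted plunger has 0.8 mm play all round in the bore and jams if pulled askew
- plunger: frosted glass plunger (0.12 kg), 28.4 mm across in the 30 mm bore, ending in the knob; origin at plunger_front, y along its length, +y towards the port. In a straight pull it bears on the barrel with a few newtons; above 35 N of side load at any time, or 12 N in the final hold, the glass counts as forced
- knob (a point): middle of the plunger's knob, on the axis, 155 mm behind plunger_front: a cylinder along the axis, 30 mm across, 22 mm long, behind a 14 mm neck; nothing beneath it down to the bench
- draw (a joint): how far the plunger is drawn, m: 0 fully home (starts 0 to 0.015), 0.050 with its front at the full ring, 0.090 at most. Pulling takes about 3 N plus 0.8 N for each 10 mm drawn; let go at the ring, it slips back
- clamp: loose sprung steel pinch clamp (about 85 g), lying flat at first, 28 mm high, about 120 mm long: forks (slot 18 mm high) to its +x, ribbed thumb tails to its -x. Origin under the hinge pin, z up. The frame belongs to the left (+y) half; with the clamp shut, x is the centre line, and it turns by half of clamp_jaw as the clamp opens
- clamp_mouth (a point): centre of the forks, 42 mm ahead of the pin and 14 mm above the underside: the spot that comes to joint_face when the clamp is on. The prong tips are 24 mm further on. To fit, hold the clamp level, squeezed, its x across the syringe axis, and push it on from the side
- clamp_tail (a point): middle between the thumb tails, 42 mm behind the pin, 14 mm above the underside; there the tails are 44 mm wide outside when shut, 27 mm when squeezed to the stop, which takes about 20 N
- clamp_jaw (a joint): angle between the clamp's halves, rad: 0 shut (forks 9 mm apart), 0.12 when gripping the two collars, 0.40 squeezed to the stop (forks 25 mm apart); the spring always closes it
- marker_black: black-capped white marker, 16 x 128 mm, lying on the bench: a bystander; origin under its middle
- timer: white kitchen-type timer, 64 x 64 x 18 mm: a bystander; origin under its middle
- forceps: steel forceps, 17 x 122 x 8 mm, lying: a bystander; origin under its middle
- glass_rod: glass stirring rod, 8 x 207 mm, lying: a bystander; origin under its middle
- flask_b: foil-wrapped conical flask, 87 mm wide, 140 mm high: a bystander; origin under its middle
- dropper_bottle: small brown dropper bottle, 33 mm wide, 107 mm high: a bystander; origin under its middle
- stopper: red rubber stopper, 31 mm wide, 28 mm high: a bystander; origin under its middle
- vial: small white-capped vial, 28 mm wide, 61 mm high: a bystander; origin under its middle
There are look-alikes about, which are no part of the job. Of the things that look like the clamp, the smaller one is meant.

How it is judged (in metres and radians):
On the way, in this order (a step that is already met when the one before it is completed fails the run):
1. the pinch clamp sits on the joint, its forks pressing on both collars, the barrel seated, and the gripper has let go of it (horizontal distance between clamp_mouth and joint_face below 0.012 m and z of clamp_mouth in the frame of joint_face between -0.008 and 0.008 m and value of joint clamp_jaw between 0.06 and 0.18 rad and contact force between clamp and stand above 3 N and contact force between clamp and barrel above 3 N and distance between barrel and joint_face below 0.004 m and angle between the y axis of barrel and the y axis of stand, either way round below 0.04 rad and contact force between the fingers and clamp below 0.5 N), for 0.3 s.
2. the gripper holds the plunger with its seal at the full ring (y of plunger_front in the frame of half_ring between -0.004 and 0.004 m and contact force between the fingers and plunger above 3 N), for 0.2 s.
At the end, for the whole second after the job is handed in: the seal's front within 4 mm of the full ring, still, held by the fingers, its side load on the barrel below 12 N; the clamp's forks pressing on both collars (jaw 0.06 to 0.18 rad), its mouth within 12 mm (8 mm in height) of the joint, untouched; the barrel within 4 mm and 0.04 rad of its seat (all of step 2 and velocity of joint draw between -0.004 and 0.004 m/s and contact force between plunger and barrel below 12 N and horizontal distance between clamp_mouth and joint_face below 0.012 m and z of clamp_mouth in the frame of joint_face between -0.008 and 0.008 m and value of joint clamp_jaw between 0.06 and 0.18 rad and contact force between clamp and stand above 3 N and contact force between clamp and barrel above 3 N and contact force between the arm and clamp below 0.5 N and distance between barrel and joint_face below 0.004 m and angle between the y axis of barrel and the y axis of stand, either way round below 0.04 rad); the arm keeps its last pose, push and grip.
It fails at once if the plunger is forced sideways in the barrel with more than 35 N (contact force between plunger and barrel above 35 N).
It fails at once if the barrel comes more than 8 mm off the port or out of its saddles (distance between barrel and joint_face above 0.008 m).
It fails at once if a bystander is moved by more than 20 mm (distance of any of marker_black, timer, forceps, glass_rod, flask_b, dropper_bottle, stopper, vial from where it was at the start of the episode above 0.02 m).
It also fails if it takes over 51 s, if anything falls off the work surface, if the arm or the gripper's body presses on something with over 40 N, if the wrist force passes 120 N, or if a joint passes its speed limit or range.

## Working session

There is one attempt and no reset: what is moved stays moved. The work goes in short steps, Python scripts to look and compute and a tool call to move; the robot and the scene stay as the last step left them, time stands still between calls to the robot, and variables do not carry over. Pictures are saved under pics/ and viewed, at most 10 in all, crops included, and the job is handed in when it is done.

Besides the shell and the picture viewer there is one more tool, called after "Emit:" by a JSON object that holds its "name" and its "arguments". servo_tool: Moves the arm, as the interface text tells. Its arguments: {"type":"object","properties":{"targets":{"type":"array"},"grip_force":{"type":"number"}},"required":["targets"]}

```bash
ls; mkdir -p pics; cat > h.py <<'E'
import numpy as np, cv2, pickle
from plant import robot, vision, sign_off
def snap(n,f):
    s=vision.snapshot(n); pickle.dump(s,open(f'pics/{f}.pkl','wb'))
    cv2.imwrite(f'pics/{f}.png',cv2.cvtColor(s['frame'],cv2.COLOR_RGB2BGR)); return s
def load(f): return pickle.load(open(f'pics/{f}.pkl','rb'))
def ray(s,u,v):
    R=np.array(s['R']);t=np.array(s['t'])
    d=R.T@np.array([(u-s['cx'])/s['fx'],(v-s['cy'])/s['fy'],1]); return -R.T@t,d
def onz(s,u,v,z):
    c,d=ray(s,u,v); return c+d*(z-c[2])/d[2]
def proj(s,X):
    p=np.array(s['R'])@np.array(X,float)+np.array(s['t']); return s['fx']*p[0]/p[2]+s['cx'],s['fy']*p[1]/p[2]+s['cy']
def tri(s1,p1,s2,p2):
    c1,d1=ray(s1,*p1);c2,d2=ray(s2,*p2)
    k=np.linalg.lstsq(np.c_[d1,-d2],c2-c1,rcond=None)[0]
    a=c1+k[0]*d1;b=c2+k[1]*d2; return (a+b)/2,np.linalg.norm(a-b)
E
python3 - <<'E'
from h import *
for n in ('scene','top'):
    s=snap(n,n+'0'); print(n,s['fx'],s['cx'],s['cy'],(-np.array(s['R']).T@s['t']).round(),np.array(s['R']).round(2).tolist())
    cv2.imwrite(f'pics/{n}0b.png',cv2.resize(cv2.imread(f'pics/{n}0.png'),(800,600),interpolation=cv2.INTER_CUBIC))
print(robot.state())
E
```

```text
pics
scene 447.25427205077216 280.17668416512146 204.23180750159597 [-167. -623. 1292.] [[0.69, -0.72, -0.01], [-0.56, -0.53, -0.64], [0.46, 0.45, -0.77]]
top 420.42870549226484 273.0103379986056 211.19642909379772 [ 383.  120. 1520.] [[0.03, -1.0, 0.01], [-0.99, -0.03, -0.13], [0.13, -0.01, -0.99]]
{'time_s': 0.1, 'joint_pos': array([-1.43301797e+00,  2.76500684e-01,  1.50594726e+00,  1.07835141e-05,
        1.36074680e+00, -1.20990060e-01]), 'joint_velocities': array([-0.00098735, -0.00100304, -0.00565282, -0.00020282,  0.00080576,
       -0.00100577]), 'joint_efforts': array([ 1.42551191e-03, -4.05456698e+01, -2.37779438e+01,  7.03143608e-02,
        2.98679096e-02, -4.79649088e-05]), 'tcp_pos': array([ 147.07191831, -555.35529097,  204.73260837]), 'ee_rot': array([ 9.91641361e-01,  1.29022360e-01, -1.45184593e-06, -8.01060722e-04]), 'ft_force': array([-0.72528446, -0.51016153,  0.69054484]), 'moment': array([-0.01127719, -0.02327076, -0.00368934]), 'grip_force': 0.0, 'gripper_width': 1.001438959310513}
```

View pics/scene0b.png

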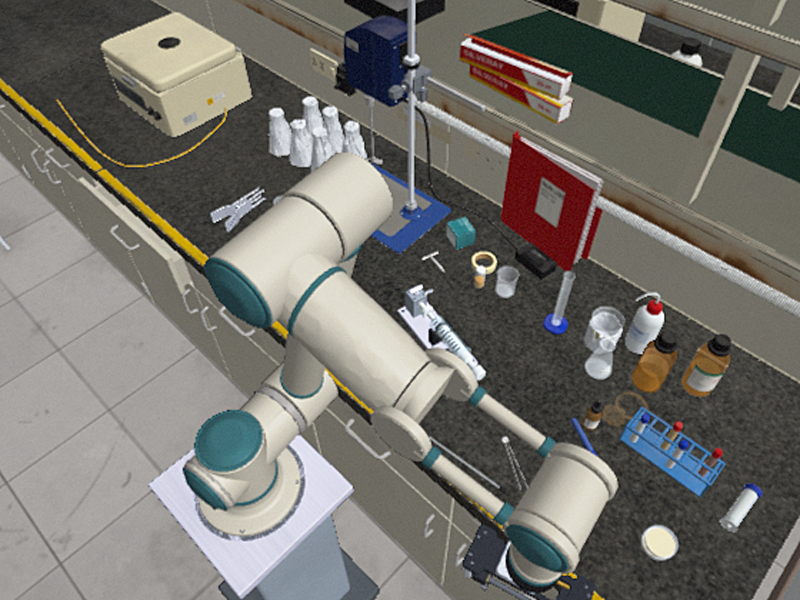

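View pics/top0b.png

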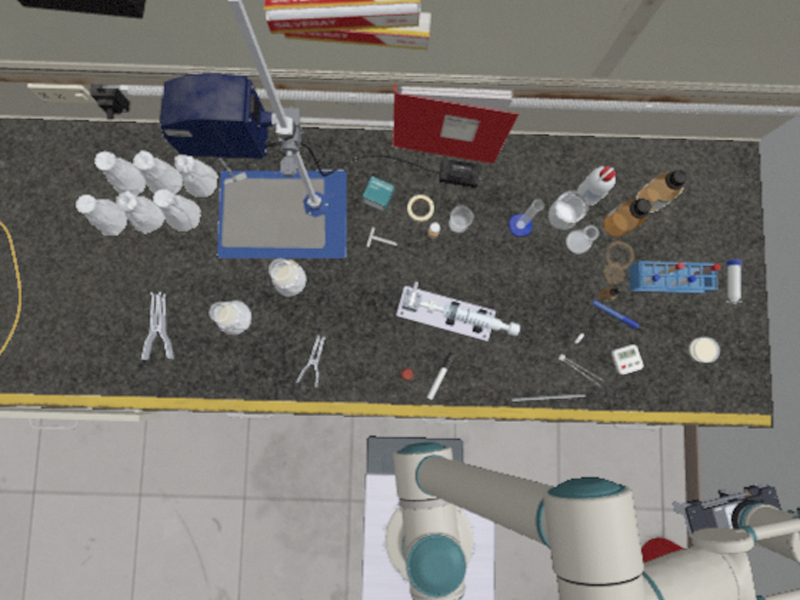

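The scene view shows the arm covering part of the bench. In the top view (800x600), the stand is at about (450,312) with the port left (+y). The small clamp is at (312,360), the bigger look-alike at (158,325), the stopper at (407,375) and the marker at (440,377). Next I'll crop in closer.

```bash
python3 - <<'E'
import cv2,numpy as np
a=cv2.imread('pics/top0.png')
A=cv2.resize(a[190:280,200:260],None,fx=6,fy=6,interpolation=cv2.INTER_CUBIC)
B=cv2.resize(a[190:250,270:370],None,fx=8,fy=8,interpolation=cv2.INTER_CUBIC)[:, :800]
A=cv2.resize(a[225:280,200:260],(436,400),interpolation=cv2.INTER_CUBIC)
B=cv2.resize(a[195:240,270:370],(800,360),interpolation=cv2.INTER_CUBIC)
cv2.imwrite('pics/c1.png',cv2.resize(a[228:276,200:264],(800,600),interpolation=cv2.INTER_CUBIC))
cv2.imwrite('pics/c2.png',cv2.resize(a[190:250,270:370],(800,480),interpolation=cv2.INTER_CUBIC))
E
```

```text
(no output)
```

View pics/c1.png

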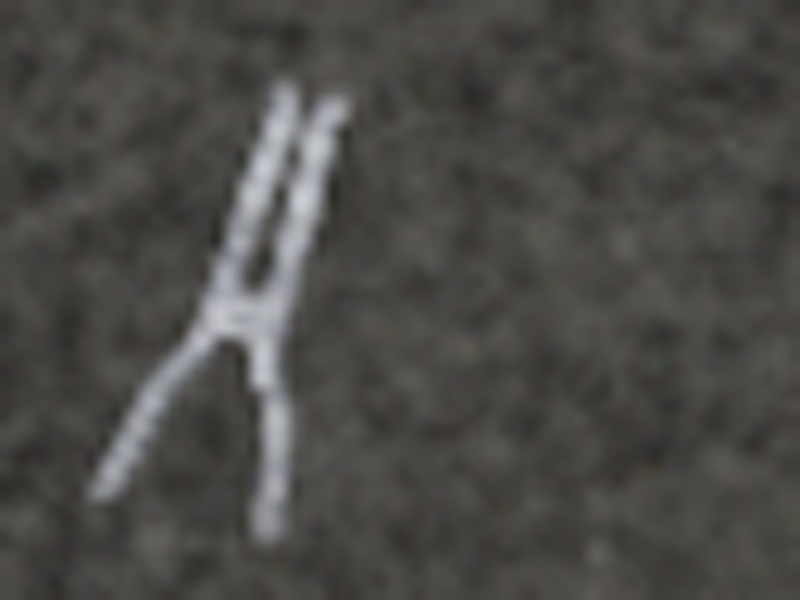

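View pics/c2.png

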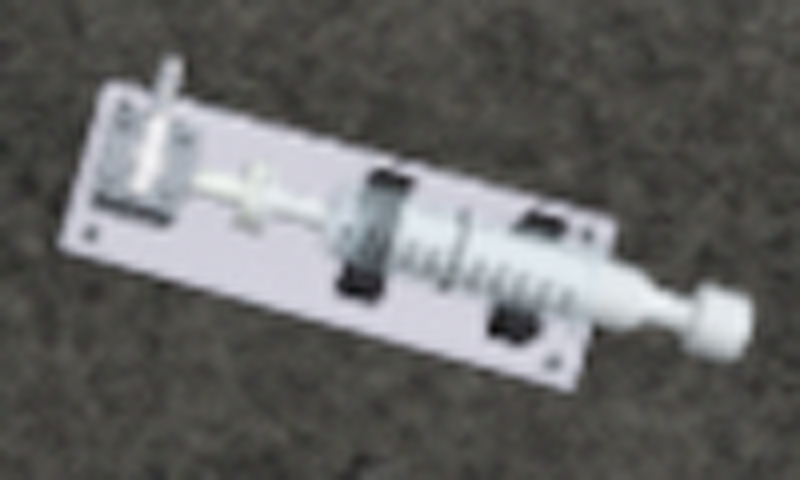

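The crops show the following:
- **Clamp:** its forks point up (+x world) at about (318,95) in the crop. The tails are at about (100,492) and (267,538), and the pin at about (242,318).
- **Stand:** the base corners are at (105,82), (62,245), (575,390) and (615,215). The collars are at (250,197), the half ring at (460,250) and the knob at (720,322).

```bash
python3 - <<'E'
from h import *
s=load('top0'); f=s['frame']; 
hsv=cv2.cvtColor(f,cv2.COLOR_RGB2HSV)
# stand base
m=np.zeros(f.shape[:2],np.uint8); roi=(slice(190,250),slice(270,370))
g=cv2.cvtColor(f,cv2.COLOR_RGB2GRAY)
m[roi]=(g[roi]>120)*255
c=[np.array([270+x/8-.5+.06,190+y/8-.5+.06]) for x,y in [(105,82),(62,245),(575,390),(615,215)]]
C=np.array([onz(s,*p,14)[:2] for p in c]); print('corners',C.round(1).tolist())
print('sides',[np.linalg.norm(C[i]-C[(i+1)%4]).round(1) for i in range(4)])
yl=(C[0]-C[3]+C[1]-C[2]);yl/=np.linalg.norm(yl); print('axis ang of y from world y',np.degrees(np.arctan2(-yl[0],yl[1])), 'centre',C.mean(0))
P=lambda x,y,z:onz(s,270+x/8-.44,190+y/8-.44,z)[:2]
for n,x,y,z in [('joint',250,197,74),('knob',720,322,77),('ring',460,250,80),('port',150,165,90)]:
    p=P(x,y,z);e=p-C.mean(0);xl=np.array([yl[1],-yl[0]]);print(n,p.round(1),'stand xy',(e@xl).round(1),(e@yl).round(1))
# clamp
m=np.zeros_like(g);r=(slice(228,276),slice(200,264));m[r]=(g[r]>125)*255
n,l,st,ce=cv2.connectedComponentsWithStats(m);k=1+np.argmax(st[1:,4]);print(st[k])
v,u=np.nonzero(l==k);pts=np.array([onz(s,a,b,28)[:2] for a,b in zip(u,v)])
print('clamp rect',cv2.minAreaRect(pts.astype(np.float32)))
Q=lambda x,y:onz(s,200+x/12.5-.46,228+y/12.5-.46,28)[:2]
pin=Q(242,318);tl=Q(100,492);tr=Q(267,538);fl=Q(288,85);fr=Q(340,105)
print('pin',pin,'tails',tl,tr,np.linalg.norm(tl-tr),'tips',fl,fr)
d=(fl+fr)/2-(tl+tr)/2;print('len',np.linalg.norm(d),'yaw of x',np.degrees(np.arctan2(d[1],d[0])))
E
```

```text
corners [[618.8, 76.1], [543.9, 93.6], [485.3, -138.3], [564.9, -155.8]]
sides [np.float64(76.8), np.float64(239.1), np.float64(81.5), np.float64(238.0)]
axis ang of y from world y -13.640104140255348 centre [553.20961428 -31.10878952]
joint [560.8  13.7] stand xy -3.2 45.3
knob [ 512.1 -189.9] stand xy -2.5 -164.0
ring [539.7 -76.9] stand xy -2.3 -47.7
port [571.4  58.1] stand xy -3.3 90.9
[208 235  20  36 160]
clamp rect ((424.8507995605469, 298.35308837890625), (49.58889389038086, 121.0905990600586), 78.76640319824219)
pin [420.05700675 296.76327721] tails [370.27022856 334.44584351] [358.79338685 287.01267481] 48.8018789461424 tips [486.23953305 286.65586944] [480.98768337 271.67143548]
len 123.19441033477813 yaw of x -14.846241492856857
```

```bash
cat >> h.py <<'E'
from scipy.spatial.transform import Rotation as Ro
def plan(xyz,yaw,n,g,way=None):
    """rows to bring tool (down) to xyz mm with tool-x at world yaw deg"""
    st=robot.state();p=np.array(st['tcp_pos']);R=Ro.from_quat(st['ee_rot'])
    T=Ro.from_euler('z',yaw,degrees=True)*Ro.from_quat([1,0,0,0])
    rv=(R.inv()*T).as_rotvec()
    if way is not None and rv[2]*way<0: rv=rv*(1-2*np.pi/np.linalg.norm(rv))
    w=rv/n; d=(np.array(xyz)-p)/n/1000
    for i in range(n):
        print([round(float(v),4) for v in np.r_[R.inv().apply(d),w]]+[g],end=',\n' if i%10<9 else '\n\n'); R=R*Ro.from_rotvec(w)
def where():
    st=robot.state();R=Ro.from_quat(st['ee_rot']);x=R.apply([1,0,0]);z=R.apply([0,0,1])
    print(round(st['time_s'],2),st['tcp_pos'].round(1),'yaw',np.degrees(np.arctan2(x[1],x[0])).round(2),'z',z.round(3),'F',st['ft_force'].round(2),'M',np.array(st['moment']).round(2),'w',round(st['gripper_width'],3),'g',st['grip_force'],'q',st['joint_pos'].round(2))
E
python3 -c "
from h import *
plan([379,309,150],165.6,30,0,-1)"
```

```text
[0.0148, -0.0259, 0.0019, -0.0, -0.0001, -0.0877, 0],
[0.0171, -0.0245, 0.0019, -0.0, -0.0001, -0.0877, 0],
[0.0191, -0.0229, 0.0019, -0.0, -0.0001, -0.0877, 0],
[0.0211, -0.0211, 0.0019, -0.0, -0.0001, -0.0877, 0],
[0.0228, -0.0192, 0.0019, -0.0, -0.0001, -0.0877, 0],
[0.0244, -0.0171, 0.0019, -0.0, -0.0001, -0.0877, 0],
[0.0258, -0.0149, 0.0019, -0.0, -0.0001, -0.0877, 0],
[0.027, -0.0126, 0.0019, -0.0, -0.0001, -0.0877, 0],
[0.028, -0.0102, 0.0019, -0.0, -0.0001, -0.0877, 0],
[0.0288, -0.0077, 0.0019, -0.0, -0.0001, -0.0877, 0]

[0.0294, -0.0051, 0.0018, -0.0, -0.0001, -0.0877, 0],
[0.0297, -0.0025, 0.0018, -0.0, -0.0001, -0.0877, 0],
[0.0298, 0.0001, 0.0018, -0.0, -0.0001, -0.0877, 0],
[0.0297, 0.0027, 0.0018, -0.0, -0.0001, -0.0877, 0],
[0.0294, 0.0053, 0.0018, -0.0, -0.0001, -0.0877, 0],
[0.0288, 0.0078, 0.0018, -0.0, -0.0001, -0.0877, 0],
[0.028, 0.0103, 0.0018, -0.0, -0.0001, -0.0877, 0],
[0.027, 0.0127, 0.0018, -0.0, -0.0001, -0.0877, 0],
[0.0258, 0.0151, 0.0018, -0.0, -0.0001, -0.0877, 0],
[0.0243, 0.0173, 0.0018, -0.0, -0.0001, -0.0877, 0]

[0.0227, 0.0193, 0.0018, -0.0, -0.0001, -0.0877, 0],
[0.0209, 0.0212, 0.0018, -0.0, -0.0001, -0.0877, 0],
[0.019, 0.023, 0.0018, -0.0, -0.0001, -0.0877, 0],
[0.0169, 0.0246, 0.0018, -0.0, -0.0001, -0.0877, 0],
[0.0147, 0.026, 0.0018, -0.0, -0.0001, -0.0877, 0],
[0.0124, 0.0271, 0.0018, -0.0, -0.0001, -0.0877, 0],
[0.0099, 0.0281, 0.0018, -0.0, -0.0001, -0.0877, 0],
[0.0074, 0.0289, 0.0018, -0.0, -0.0001, -0.0877, 0],
[0.0049, 0.0294, 0.0018, -0.0, -0.0001, -0.0877, 0],
[0.0023, 0.0297, 0.0018, -0.0, -0.0001, -0.0877, 0]
```

Emit:
{"name": "servo_tool", "arguments": {"targets": [[0.0148,-0.0259,0,0,0,-0.0877,0],[0.0171,-0.0245,0,0,0,-0.0877,0],[0.0191,-0.0229,0,0,0,-0.0877,0],[0.0211,-0.0211,0,0,0,-0.0877,0],[0.0228,-0.0192,0,0,0,-0.0877,0],[0.0244,-0.0171,0,0,0,-0.0877,0],[0.0258,-0.0149,0,0,0,-0.0877,0],[0.027,-0.0126,0,0,0,-0.0877,0],[0.028,-0.0102,0,0,0,-0.0877,0],[0.0288,-0.0077,0,0,0,-0.0877,0]]}}

```text
time_s: 0.93
tcp_pos: [224.2, -266.1, 205.1]
ee_rot: [0.842, 0.539, 0.0, -0.0]
ft_force: [1.6, -0.0, 0.9]
gripper_width: 0.998
grip_force: 0.0
```

Emit:
{"name": "servo_tool", "arguments": {"targets": [[0.0294,-0.0051,0,0,0,-0.0877,0],[0.0297,-0.0025,0,0,0,-0.0877,0],[0.0298,0.0001,0,0,0,-0.0877,0],[0.0297,0.0027,0,0,0,-0.0877,0],[0.0294,0.0053,0,0,0,-0.0877,0],[0.0288,0.0078,0,0,0,-0.0877,0],[0.028,0.0103,0,0,0,-0.0877,0],[0.027,0.0127,0,0,0,-0.0877,0],[0.0258,0.0151,0,0,0,-0.0877,0],[0.0243,0.0173,0,0,0,-0.0877,0]]}}

```text
time_s: 1.77
tcp_pos: [301.4, 21.8, 205.4]
ee_rot: [0.533, 0.846, -0.0, 0.0]
ft_force: [0.3, -0.1, 0.8]
gripper_width: 1.001
grip_force: 0.0
```

Emit:
{"name": "servo_tool", "arguments": {"targets": [[0.0227,0.0193,0.005,0,0,-0.0877,0],[0.0209,0.0212,0.005,0,0,-0.0877,0],[0.019,0.023,0.005,0,0,-0.0877,0],[0.0169,0.0246,0.006,0,0,-0.0877,0],[0.0147,0.026,0.006,0,0,-0.0877,0],[0.0124,0.0271,0.006,0,0,-0.0877,0],[0.0099,0.0281,0.006,0,0,-0.0877,0],[0.0074,0.0289,0.006,0,0,-0.0877,0],[0.0049,0.0294,0.005,0,0,-0.0877,0],[0.0023,0.0297,0.005,0,0,-0.0877,0]]}}

```text
time_s: 2.6
tcp_pos: [378.9, 309.6, 149.7]
ee_rot: [0.123, 0.992, -0.0, -0.0]
ft_force: [-0.0, -0.1, 0.3]
gripper_width: 1.0
grip_force: 0.0
```

```bash
python3 - <<'E'
from h import *
where()
s=snap('scene','s1');snap('top','t1')
p=proj(s,[561,14,62]);q=proj(s,[420,297,14]);k=proj(s,[512,-190,62]);print(p,q,k,proj(s,[379,309,3]))
a=cv2.imread('pics/s1.png');b=cv2.imread('pics/t1.png')
u,v=int(k[0]),int((p[1]+k[1])/2)
u0=int(min(p[0],k[0]))-25;v0=int(min(p[1],k[1]))-30
u1=int(q[0])-45;v1=int(q[1])-45
print('crop',u0,v0,u1,v1)
A=cv2.resize(a[v0:v0+100,u0:u0+130],None,fx=6,fy=6,interpolation=cv2.INTER_CUBIC)
cv2.imwrite('pics/s1c.png',A)
B=cv2.resize(a[v1:v1+80,u1:u1+90],(450,400),interpolation=cv2.INTER_CUBIC)
cv2.imwrite('pics/s1d.png',B)
E
```

```text
2.6 [378.9 309.6 149.7] yaw 165.86 z [-0.001 -0.001 -1.   ] F [-0.02 -0.07  0.35] M [ 0.08 -0.11  0.04] w 1.0 g 0.0 q [ 0.54  0.19  1.77 -0.    1.18 -0.78]
(np.float64(297.0494227973458), np.float64(217.49440371829365)) (np.float64(215.0418036290522), np.float64(205.94465364619504)) (np.float64(333.2490508736505), np.float64(260.20582720657563)) (np.float64(204.87977827529187), np.float64(212.3087514885611))
crop 272 187 170 160
```

View pics/s1c.png

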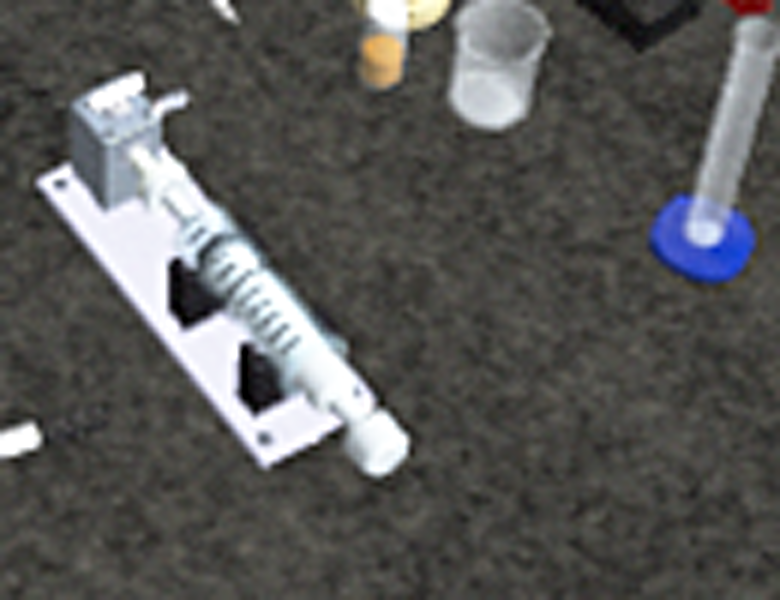

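The scene crop shows the collars at about (160,180), which is px (299,217). My estimate (561,14,62) projects to (297,217.5), so they agree. The knob is at (378,443) and nothing obstructs the joint from the robot side. I'll rectify the joint region in both views to locate the collars along the axis more precisely.

```bash
python3 - <<'E'
from h import *
yl=np.array([np.sin(np.radians(13.64)),np.cos(np.radians(13.64))]);xl=np.array([yl[1],-yl[0]])
O=np.array([561,14.])
out=[]
for f in('t1','s1'):
    s=load(f)
    Y,X=np.meshgrid(np.arange(70,-130,-.25),np.arange(35,-35,-.25))
    W=O+X[...,None]*xl+Y[...,None]*yl
    P=np.c_[W.reshape(-1,2),np.full(W.size//2,62.)]@np.array(s['R']).T+np.array(s['t'])
    m=(P[:,:2]/P[:,2:]*[s['fx'],s['fy']]+[s['cx'],s['cy']]).astype(np.float32).reshape(*W.shape)
    im=cv2.remap(cv2.cvtColor(s['frame'],cv2.COLOR_RGB2BGR),m,None,cv2.INTER_CUBIC)
    im[::40,:, :]=(im[::40]*.7).astype(np.uint8)   # 10 mm rules
    im[:,::40]=(im[:,::40]*.6).astype(np.uint8)
    im[:,280]=(0,0,255); im[140]=(0,255,0); out.append(im)
cv2.imwrite('pics/ortho.png',np.vstack(out))
E
```

```text
(no output)
```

View pics/ortho.png

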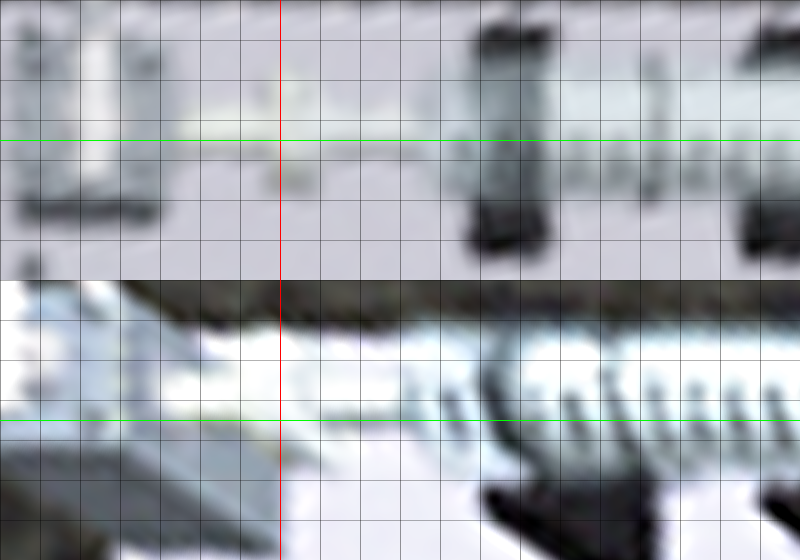

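The top-view strip puts the axis about 2 mm to +x of my guess. The collars centre at about column 292 and the ring at 652, which puts the joint about 4 mm to -y, at roughly (562,10). I'll grasp the clamp now and compare it with the joint from close by.

Emit:
{"name": "servo_tool", "arguments": {"targets": [[0,0,0.02,0,0,0,0],[0,0,0.02,0,0,0,0],[0,0,0.02,0,0,0,0],[0,0,0.02,0,0,0,0],[0,0,0.02,0,0,0,0],[0,0,0.02,0,0,0,0],[0,0,0.016,0,0,0,0],[0,0,0.0095,0,0,0,0],[0,0,0,0,0,0,255],[0,0,0,0,0,0,255]], "grip_force": 35}}

```text
time_s: 3.53
tcp_pos: [379.0, 307.6, 4.9]
ee_rot: [0.126, 0.992, -0.0, -0.0]
ft_force: [0.9, -0.4, 0.4]
gripper_width: 0.895
grip_force: 0.0
```

Emit:
{"name": "servo_tool", "arguments": {"targets": [[0,0,0,0,0,0,255],[0,0,0,0,0,0,255],[0,0,0,0,0,0,255],[0,0,0,0,0,0,255],[0,0,0,0,0,0,255],[0,0,0,0,0,0,255],[0,0,0,0,0,0,255],[0,0,0,0,0,0,255],[0,0,0,0,0,0,255],[0,0,0,0,0,0,255]]}}

```text
time_s: 4.37
tcp_pos: [379.6, 308.6, 5.3]
ee_rot: [0.126, 0.992, 0.0, 0.0]
ft_force: [-0.1, 2.0, 5.1]
gripper_width: 0.285
grip_force: 34.9
```

```bash
python3 -c "
from h import *
where()
p=robot.state()['tcp_pos'];print(p)
plan([412.7,46.1,p[2]],166.4,10,255)"
```

```text
4.37 [379.6 308.6   5.3] yaw 165.57 z [ 0.001  0.001 -1.   ] F [-0.14  2.02  5.1 ] M [ 0.16 -0.03 -0.03] w 0.285 g 34.92594838142395 q [ 0.54  0.35  1.97  0.    0.82 -0.78]
[379.60361535 308.60579587   5.3098666 ]
[-0.0097, -0.0246, -0.0, 0.0001, 0.0001, -0.0015, 255],
[-0.0097, -0.0246, -0.0, 0.0001, 0.0001, -0.0015, 255],
[-0.0097, -0.0246, -0.0, 0.0001, 0.0001, -0.0015, 255],
[-0.0096, -0.0246, -0.0, 0.0001, 0.0001, -0.0015, 255],
[-0.0096, -0.0247, -0.0, 0.0001, 0.0001, -0.0015, 255],
[-0.0096, -0.0247, -0.0, 0.0001, 0.0001, -0.0015, 255],
[-0.0095, -0.0247, -0.0, 0.0001, 0.0001, -0.0015, 255],
[-0.0095, -0.0247, -0.0, 0.0001, 0.0001, -0.0015, 255],
[-0.0095, -0.0247, -0.0, 0.0001, 0.0001, -0.0015, 255],
[-0.0094, -0.0247, -0.0, 0.0001, 0.0001, -0.0015, 255]
```

Emit:
{"name": "servo_tool", "arguments": {"targets": [[0,0,-0.005,0,0,0,255],[0,0,-0.008,0,0,0,255],[0,0,-0.01,0,0,0,255],[0,0,-0.01,0,0,0,255],[0,0,-0.008,0,0,0,255],[0,0,-0.007,0,0,0,255],[0,0,0,0,0,0,255],[0,0,0,0,0,0,255],[0,0,0,0,0,0,255],[0,0,0,0,0,0,255]]}}

```text
time_s: 5.2
tcp_pos: [378.7, 307.9, 52.4]
ee_rot: [0.126, 0.992, -0.0, -0.0]
ft_force: [-0.4, 0.9, -0.5]
gripper_width: 0.284
grip_force: 34.9
```

Emit:
{"name": "servo_tool", "arguments": {"targets": [[-0.0097,-0.0246,0,0,0,-0.0015,255],[-0.0097,-0.0246,0,0,0,-0.0015,255],[-0.0097,-0.0246,0,0,0,-0.0015,255],[-0.0096,-0.0246,0,0,0,-0.0015,255],[-0.0096,-0.0246,0,0,0,-0.0015,255],[-0.0096,-0.0246,0,0,0,-0.0015,255],[-0.0095,-0.0247,0,0,0,-0.0015,255],[-0.0095,-0.0247,0,0,0,-0.0015,255],[-0.0095,-0.0247,0,0,0,-0.0015,255],[-0.0094,-0.0247,0,0,0,-0.0015,255]]}}

```text
time_s: 6.03
tcp_pos: [412.0, 44.6, 52.6]
ee_rot: [0.118, 0.993, -0.0, -0.0]
ft_force: [0.5, 0.6, -0.9]
gripper_width: 0.284
grip_force: 34.9
```

```bash
cat > ortho.py <<'E'
from h import *
def ortho(tags,out,O=(562.3,9.8),rx=(45,-105),ry=(60,-80),k=4,z=62,ang=13.64):
    a=np.radians(ang);yl=np.array([np.sin(a),np.cos(a)]);xl=np.array([yl[1],-yl[0]]);o=[]
    for f in tags:
        s=load(f);Y,X=np.meshgrid(np.arange(ry[0],ry[1],-1/k),np.arange(rx[0],rx[1],-1/k))
        W=np.array(O)+X[...,None]*xl+Y[...,None]*yl
        P=np.c_[W.reshape(-1,2),np.full(W.size//2,z)]@np.array(s['R']).T+np.array(s['t'])
        m=(P[:,:2]/P[:,2:]*[s['fx'],s['fy']]+[s['cx'],s['cy']]).astype(np.float32).reshape(*W.shape)
        im=cv2.remap(cv2.cvtColor(s['frame'],cv2.COLOR_RGB2BGR),m,None,cv2.INTER_CUBIC)
        im[::10*k]=(im[::10*k]*.7).astype(np.uint8);im[:,::10*k]=(im[:,::10*k]*.7).astype(np.uint8)
        im[:,int(ry[0]*k)]=(0,0,255);im[int(rx[0]*k)]=(0,255,0);o.append(im)
    cv2.imwrite(out,np.hstack(o))
E
python3 -c "
from ortho import *
where()
snap('top','t2');snap('scene','s2')
ortho(['t2','s2'],'pics/o2.png',k=2.8)"
```

```text
6.03 [412.   44.6  52.6] yaw 166.44 z [-0.001 -0.    -1.   ] F [ 0.52  0.64 -0.9 ] M [ 0.07 -0.13 -0.01] w 0.284 g 34.9203497171402 q [-0.06  0.19  2.06 -0.    0.89 -1.39]Traceback (most recent call last):
  File "<string>", line 5, in <module>
    ortho(['t2','s2'],'pics/o2.png',k=2.8)
    ~~~~~^^^^^^^^^^^^^^^^^^^^^^^^^^^^^^^^^
  File "ortho.py", line 10, in ortho
    im[::10*k]=(im[::10*k]*.7).astype(np.uint8);im[:,::10*k]=(im[:,::10*k]*.7).astype(np.uint8)
                ~~^^^^^^^^
TypeError: slice indices must be integers or None or have an __index__ method
```

```bash
python3 -c "
from ortho import *
ortho(['t2','s2'],'pics/o2.png',ry=(40,-55),k=4)"
```

```text
(no output)
```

View pics/o2.png

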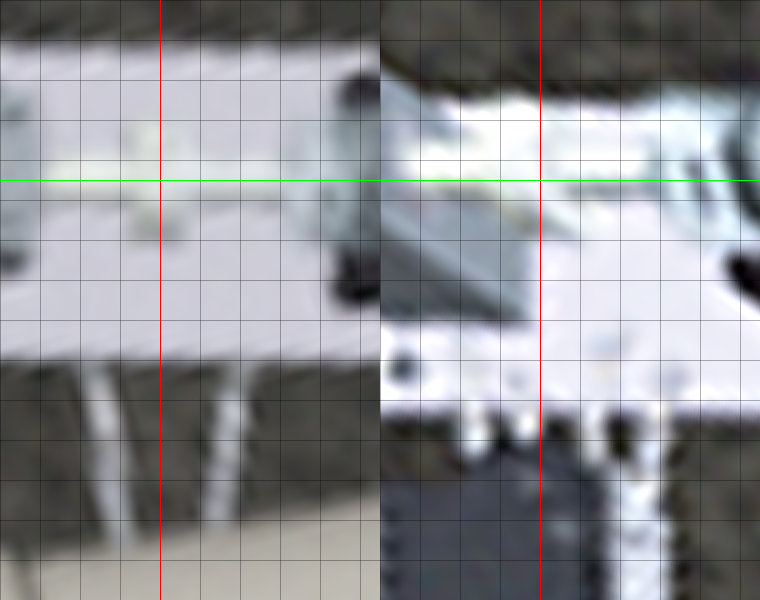

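The top strip shows the forks evenly spread about column 167, with the collars centred at about column 157. The clamp therefore needs about 2 mm more towards +y; its yaw matches. The scene half shows the prong tips at about rows 345–385, as expected for a level clamp at 62 mm. I'll advance to just short of the neck.

Emit:
{"name": "servo_tool", "arguments": {"targets": [[0,0.001,0,0,0,0,255],[-0.004,0.001,0,0,0,0,255],[-0.006,0,0,0,0,0,255],[-0.006,0,0,0,0,0,255],[-0.006,0,0,0,0,0,255],[-0.006,0,0,0,0,0,255],[-0.005,0,0,0,0,0,255],[-0.004,0,0,0,0,0,255],[0,0,0,0,0,0,255],[0,0,0,0,0,0,255]]}}

```text
time_s: 6.97
tcp_pos: [448.8, 39.1, 52.8]
ee_rot: [0.118, 0.993, -0.0, -0.0]
ft_force: [0.4, 0.2, -0.8]
gripper_width: 0.282
grip_force: 34.9
```

```bash
python3 -c "
from ortho import *
where()
snap('top','t3');s=snap('scene','s3')
ortho(['t3','s3'],'pics/o3.png',ry=(40,-55),k=4)
i=cv2.imread('pics/o3.png').astype(float)
g=i.copy();h=i[:,380:];i[:,:380]=np.clip((g[:,:380]-60)*1.3,0,255);i[:,380:]=255*(np.clip(h/255,0,1))**3
cv2.imwrite('pics/o3.png',i.astype(np.uint8))"
```

```text
6.97 [448.8  39.1  52.8] yaw 166.43 z [-0. -0. -1.] F [ 0.38  0.18 -0.81] M [ 0.01 -0.12 -0.07] w 0.282 g 34.91766035556793 q [-0.07  0.24  1.99 -0.    0.91 -1.4 ]
```

View pics/o3.png

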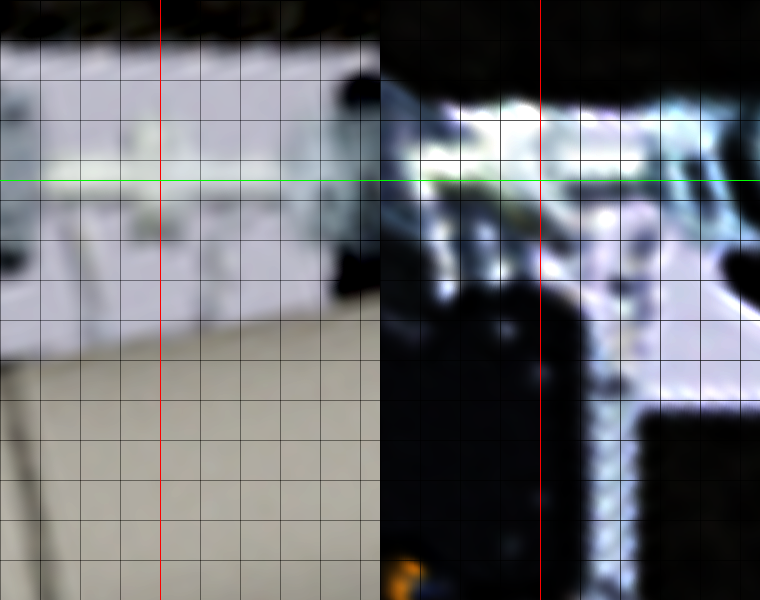

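```bash
python3 - <<'E'
from ortho import *
import ortho as o
# raw profiles from top: rows by stand x, print cols darker than base
for tag in ('t2','t3'):
    s=load(tag);g=cv2.cvtColor(s['frame'],cv2.COLOR_RGB2GRAY).astype(np.float32)
    a=np.radians(13.64);yl=np.array([np.sin(a),np.cos(a)]);xl=np.array([yl[1],-yl[0]])
    for x in ([-60,-65,-70,-75,-80] if tag=='t2' else [-20,-23,-26,-29,-32,11,8,5,-8,-11]):
        ys=np.arange(34,-34,-.5);z=76. if x<-15 else 62.
        W=np.c_[np.array([562.3,9.8])+x*xl+ys[:,None]*yl,np.full(len(ys),z)]
        P=W@np.array(s['R']).T+np.array(s['t']);m=(P[:,:2]/P[:,2:]*[s['fx'],s['fy']]+[s['cx'],s['cy']]).astype(np.float32)
        v=cv2.remap(g,m[None],None,cv2.INTER_LINEAR)[0]; v=cv2.GaussianBlur(v[None],(1,1),0)[0]
        if x<-15 and tag=='t2':d=v-np.median(v)
        else:d=np.median(v)-v
        d=np.clip(d-8,0,None)
        r=[]
        for sel in(ys>0,ys<0):
            w=np.where(sel,d,0); r.append((round((w*ys).sum()/(w.sum()+1e-6),1),round(w.max())))
        print(tag,x,r,round((r[0][0]+r[1][0])/2,2)) if x<-15 else print(tag,x,v[40:90:2].astype(int).tolist())
E
```

```text
t2 -60 [(np.float64(14.4), 91), (np.float64(-17.3), 89)] -1.45
t2 -65 [(np.float64(13.6), 72), (np.float64(-16.3), 78)] -1.35
t2 -70 [(np.float64(12.7), 66), (np.float64(-16.2), 72)] -1.75
t2 -75 [(np.float64(12.7), 69), (np.float64(-14.8), 61)] -1.05
t2 -80 [(np.float64(12.4), 77), (np.float64(-14.2), 67)] -0.9
t3 -20 [(np.float64(29.6), 51), (np.float64(-11.7), 10)] 8.95
t3 -23 [(np.float64(26.9), 48), (np.float64(-11.8), 15)] 7.55
t3 -26 [(np.float64(22.4), 16), (np.float64(-13.0), 11)] 4.7
t3 -29 [(np.float64(18.7), 16), (np.float64(-12.2), 8)] 3.25
t3 -32 [(np.float64(17.9), 12), (np.float64(-11.1), 12)] 3.4
t3 11 [205, 206, 204, 200, 196, 191, 195, 199, 205, 210, 214, 219, 223, 221, 218, 214, 211, 212, 212, 213, 213, 210, 208, 205, 205]
t3 8 [211, 211, 210, 206, 202, 198, 196, 202, 207, 212, 215, 216, 217, 217, 215, 213, 211, 212, 214, 216, 218, 217, 215, 212, 209]
t3 5 [226, 225, 223, 221, 218, 215, 213, 212, 215, 217, 219, 219, 219, 219, 219, 219, 220, 220, 221, 223, 224, 225, 223, 221, 220]
t3 -8 [189, 189, 189, 189, 188, 186, 184, 183, 184, 183, 181, 182, 184, 186, 186, 186, 186, 187, 188, 189, 190, 192, 190, 189, 189]
t3 -11 [205, 203, 202, 200, 197, 190, 183, 176, 172, 169, 166, 162, 164, 166, 167, 168, 170, 173, 175, 180, 185, 191, 196, 197, 199]
```

The forks are centred on the collars to within about 1 mm. The prong tips sit about 9 mm short of the axis, as predicted. I'll push on gently and watch the force.

Emit:
{"name": "servo_tool", "arguments": {"targets": [[-0.0015,0,0,0,0,0,255],[-0.0015,0,0,0,0,0,255],[-0.0015,0,0,0,0,0,255],[-0.0015,0,0,0,0,0,255],[-0.0015,0,0,0,0,0,255],[-0.0015,0,0,0,0,0,255],[-0.0015,0,0,0,0,0,255],[-0.0015,0,0,0,0,0,255],[0,0,0,0,0,0,255],[0,0,0,0,0,0,255]]}}

```text
time_s: 7.9
tcp_pos: [460.5, 36.3, 52.9]
ee_rot: [0.118, 0.993, -0.0, -0.0]
ft_force: [-0.6, 0.8, -0.7]
gripper_width: 0.284
grip_force: 34.9
```

No contact, and the tips are past the neck's near side. I'll continue.

Emit:
{"name": "servo_tool", "arguments": {"targets": [[-0.002,0,0,0,0,0,255],[-0.002,0,0,0,0,0,255],[-0.002,0,0,0,0,0,255],[-0.002,0,0,0,0,0,255],[-0.002,0,0,0,0,0,255],[-0.002,0,0,0,0,0,255],[-0.001,0,0,0,0,0,255],[0,0,0,0,0,0,255],[0,0,0,0,0,0,255],[0,0,0,0,0,0,255]]}}

```text
time_s: 8.73
tcp_pos: [473.0, 33.3, 52.9]
ee_rot: [0.118, 0.993, -0.0, -0.0]
ft_force: [-0.2, -0.1, -1.7]
gripper_width: 0.28
grip_force: 34.9
```

```bash
python3 -c "
from h import *
where();p=robot.state()['tcp_pos'][:2];d=np.array([562.8,11.7])-p;print('x left',d@[.972,-.236]-84,'y',d@[.236,.972])"
```

```text
8.73 [473.   33.3  52.9] yaw 166.44 z [-0. -0. -1.] F [-0.24 -0.06 -1.7 ] M [ 0.04 -0.15  0.08] w 0.28 g 34.91764962673187 q [-0.08  0.27  1.94 -0.    0.93 -1.41]
x left 8.411840313769673 y 0.21014728362096277
```

Emit:
{"name": "servo_tool", "arguments": {"targets": [[-0.002,0,0,0,0,0,255],[-0.002,0,0,0,0,0,255],[-0.002,0,0,0,0,0,255],[-0.0015,0,0,0,0,0,255],[-0.001,0,0,0,0,0,255],[0,0,0,0,0,0,255],[0,0,0,0,0,0,255],[0,0,0,0,0,0,255],[0,0,0,0,0,0,255],[0,0,0,0,0,0,255]]}}

```text
time_s: 9.57
tcp_pos: [481.3, 31.3, 52.9]
ee_rot: [0.118, 0.993, -0.0, -0.0]
ft_force: [0.7, 0.3, -0.7]
gripper_width: 0.283
grip_force: 34.9
```

Emit:
{"name": "servo_tool", "arguments": {"targets": [[0,0,0,0,0,0,178],[0,0,0,0,0,0,170],[0,0,0,0,0,0,162],[0,0,0,0,0,0,155],[0,0,0,0,0,0,148],[0,0,0,0,0,0,140],[0,0,0,0,0,0,130],[0,0,0,0,0,0,115],[0,0,0,0,0,0,100],[0,0,0,0,0,0,90]]}}

```text
time_s: 10.4
tcp_pos: [481.2, 31.6, 52.9]
ee_rot: [0.118, 0.993, 0.0, -0.0]
ft_force: [-0.5, 0.8, 0.4]
gripper_width: 0.632
grip_force: 0.0
```

```bash
python3 -c "
from ortho import *
where();snap('top','t4');snap('scene','s4')
ortho(['t4','s4'],'pics/o4.png',ry=(40,-55),k=4,O=(562.8,11.7))"
```

```text
10.4 [481.2  31.6  52.9] yaw 166.44 z [-0.  0. -1.] F [-0.5   0.81  0.39] M [ 0.   -0.21 -0.02] w 0.632 g 0.0 q [-0.08  0.28  1.93  0.    0.94 -1.41]
```

Released with no force left. Now I'll rise straight up and take a picture to check the fit.

Emit:
{"name": "servo_tool", "arguments": {"targets": [[0,0,0,0,0,0,80],[0,0,-0.004,0,0,0,80],[0,0,-0.01,0,0,0,80],[0,0,-0.015,0,0,0,80],[0,0,-0.015,0,0,0,60],[0,0,-0.015,0,0,0,40],[0,0,-0.02,0,0,0,20],[0,0,-0.02,0,0,0,0],[0.03,0,0,0,0,0,0],[0.03,0,0,0,0,0,0]]}}

```text
time_s: 11.33
tcp_pos: [424.7, 45.2, 153.4]
ee_rot: [0.119, 0.993, 0.0, 0.002]
ft_force: [0.0, 1.1, -0.1]
gripper_width: 0.998
grip_force: 0.0
```

Emit:
{"name": "servo_tool", "arguments": {"targets": [[0.03,-0.03,0,0,0,0.12,0],[0.03,-0.03,0,0,0,0.12,0],[0.03,-0.03,0,0,0,0.12,0],[0,-0.03,0,0,0,0.12,0],[0,-0.03,0,0,0,0.12,0],[0,0,0,0,0,0.12,0],[0,0,0,0,0,0.12,0],[0,0,0,0,0,0.12,0],[0,0,0,0,0,0.12,0],[0,0,0,0,0,0.12,0]]}}

```text
time_s: 12.17
tcp_pos: [273.2, -53.9, 152.3]
ee_rot: [0.661, 0.751, 0.0, 0.0]
ft_force: [-0.1, 0.5, -0.5]
gripper_width: 1.001
grip_force: 0.0
```

```bash
python3 -c "
from ortho import *
where();snap('top','t5');s=snap('scene','s5')
a=np.radians(13.64)
ortho(['t5','s5'],'pics/o5.png',ry=(40,-55),k=4,O=(562.8,11.7))"
```

```text
12.17 [273.2 -53.9 152.3] yaw 97.3 z [ 0.001 -0.    -1.   ] F [-0.05  0.53 -0.48] M [-0.03 -0.08 -0.  ] w 1.001 g 0.0 q [-0.45 -0.15  2.12  0.    1.18 -0.57]
```

View pics/o5.png

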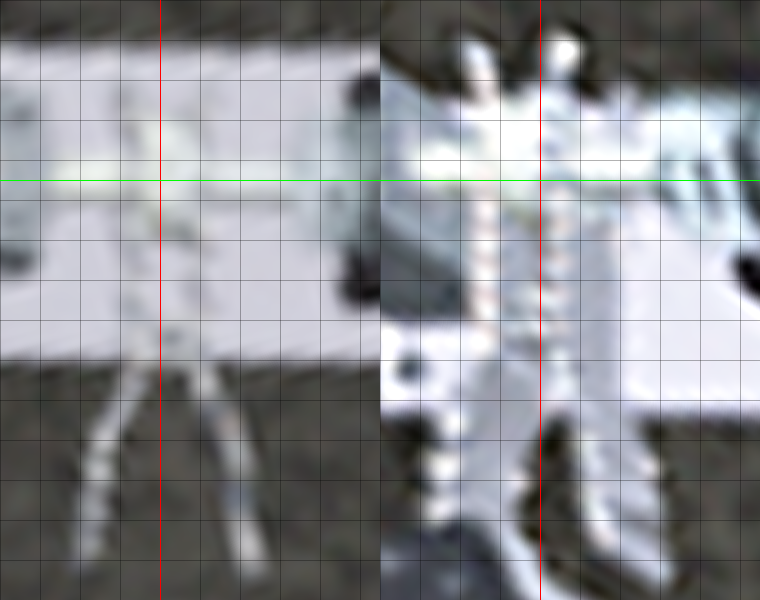

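The clamp sits on both collars, level, with its pin at about (168,345), 41 mm from the axis. Its prongs show on both sides of the collars in both views. Next I'll measure the knob and the axis numerically.

```bash
python3 - <<'E'
from h import *
O=np.array([562.8,11.7]);a=np.radians(13.64);yl=np.array([np.sin(a),np.cos(a)]);xl=np.array([yl[1],-yl[0]])
for tag in('t5','s5'):
    s=load(tag);g=cv2.cvtColor(s['frame'],cv2.COLOR_RGB2GRAY)
    c=O-209*yl-3*xl; u,v=proj(s,[*c,62]); u,v=int(u),int(v)
    m=np.zeros_like(g);m[v-16:v+17,u-16:u+17]=(g[v-16:v+17,u-16:u+17]>120)*255
    print(tag,u,v)
    def edge(p0,p1):  # crossings of 50% level along a line at z=62
        n=200;W=np.c_[p0+(p1-p0)*np.linspace(0,1,n)[:,None],np.full(n,62.)]
        P=W@np.array(s['R']).T+np.array(s['t']);mm=(P[:,:2]/P[:,2:]*[s['fx'],s['fy']]+[s['cx'],s['cy']]).astype(np.float32)
        return cv2.remap(g,mm[None],None,cv2.INTER_LINEAR)[0].astype(float)
    for y in (-212,-209,-206,-203,-200,-197,-187,-184,-180,-175,-170):
        v=edge(O+30*xl+y*yl,O-30*xl+y*yl);th=(v.min()+v.max())/2;i=np.nonzero(v>th)[0];xs=30-60*i/199
        print(y,'x',xs.max().round(1),xs.min().round(1),'c',((xs.max()+xs.min())/2).round(2),'w',np.ptp(xs).round(1),v.max())
    v=edge(O-240*yl,O-170*yl);print('axial',np.c_[-240+70*np.arange(0,200,6)/199,v[::6]].astype(int).tolist())
E
```

```text
t5 358 230
-212 x 14.3 -13.1 c 0.6 w 27.4 230.0
-209 x 14.3 -13.1 c 0.6 w 27.4 230.0
-206 x 14.3 -12.8 c 0.75 w 27.1 228.0
-203 x 14.6 -13.4 c 0.6 w 28.0 218.0
-200 x 14.3 -14.0 c 0.15 w 28.3 200.0
-197 x 10.7 -10.4 c 0.15 w 21.1 203.0
-187 x 7.1 -6.8 c 0.15 w 13.9 230.0
-184 x 7.4 -6.8 c 0.3 w 14.2 232.0
-180 x 7.7 -7.1 c 0.3 w 14.8 236.0
-175 x 10.4 -10.4 c 0.0 w 20.8 234.0
-170 x 12.8 -12.5 c 0.15 w 25.3 231.0
axial [[-240, 62], [-237, 61], [-235, 60], [-233, 59], [-231, 61], [-229, 65], [-227, 73], [-225, 115], [-223, 175], [-221, 203], [-218, 223], [-216, 227], [-214, 227], [-212, 228], [-210, 226], [-208, 225], [-206, 224], [-204, 217], [-202, 204], [-199, 197], [-197, 194], [-195, 209], [-193, 218], [-191, 220], [-189, 223], [-187, 227], [-185, 231], [-183, 232], [-180, 232], [-178, 231], [-176, 229], [-174, 228], [-172, 227], [-170, 226]]
s5 333 260
-212 x 16.7 -11.6 c 2.56 w 28.3 255.0
-209 x 16.7 -11.0 c 2.86 w 27.7 255.0
-206 x 16.7 -10.4 c 3.17 w 27.1 255.0
-203 x 17.0 -10.7 c 3.17 w 27.7 255.0
-200 x 17.0 -9.2 c 3.92 w 26.2 255.0
-197 x 16.4 -7.1 c 4.67 w 23.5 255.0
-187 x 16.4 -30.0 c -6.78 w 46.4 254.0
-184 x 17.0 -30.0 c -6.48 w 47.0 254.0
-180 x 17.6 -30.0 c -6.18 w 47.6 254.0
-175 x 17.9 -30.0 c -6.03 w 47.9 255.0
-170 x 17.9 -30.0 c -6.03 w 47.9 254.0
axial [[-240, 62], [-237, 60], [-235, 59], [-233, 54], [-231, 51], [-229, 91], [-227, 167], [-225, 224], [-223, 236], [-221, 237], [-218, 239], [-216, 247], [-214, 250], [-212, 246], [-210, 242], [-208, 239], [-206, 238], [-204, 239], [-202, 238], [-199, 238], [-197, 233], [-195, 218], [-193, 211], [-191, 221], [-189, 231], [-187, 235], [-185, 238], [-183, 238], [-180, 239], [-178, 237], [-176, 237], [-174, 244], [-172, 248], [-170, 251]]
```

```bash
python3 -c "
from h import *
plan([513.4,-193.4,152],76.36,10,0)"
```

```text
[-0.017, 0.0219, 0.0, 0.0001, 0.0, 0.0372, 0],
[-0.0162, 0.0226, 0.0, 0.0001, 0.0, 0.0372, 0],
[-0.0154, 0.0231, 0.0, 0.0001, 0.0, 0.0372, 0],
[-0.0145, 0.0237, 0.0, 0.0001, 0.0, 0.0372, 0],
[-0.0136, 0.0242, 0.0, 0.0001, 0.0, 0.0372, 0],
[-0.0127, 0.0247, 0.0, 0.0001, 0.0, 0.0372, 0],
[-0.0118, 0.0252, 0.0, 0.0001, 0.0, 0.0372, 0],
[-0.0108, 0.0256, 0.0, 0.0001, 0.0, 0.0372, 0],
[-0.0099, 0.026, 0.0, 0.0001, 0.0, 0.0372, 0],
[-0.0089, 0.0263, 0.0, 0.0001, 0.0, 0.0372, 0]
```

Emit:
{"name": "servo_tool", "arguments": {"targets": [[-0.017,0.0219,0,0,0,0.0372,0],[-0.0162,0.0226,0,0,0,0.0372,0],[-0.0154,0.0231,0,0,0,0.0372,0],[-0.0145,0.0237,0,0,0,0.0372,0],[-0.0136,0.0242,0,0,0,0.0372,0],[-0.0127,0.0247,0,0,0,0.0372,0],[-0.0118,0.0252,0,0,0,0.0372,0],[-0.0108,0.0256,0,0,0,0.0372,0],[-0.0099,0.026,0,0,0,0.0372,0],[-0.0089,0.0263,0,0,0,0.0372,0]]}}

```text
time_s: 13.1
tcp_pos: [514.6, -194.0, 151.9]
ee_rot: [0.785, 0.619, -0.0, -0.0]
ft_force: [0.1, 0.3, 0.3]
gripper_width: 1.0
grip_force: 0.0
```

Emit:
{"name": "servo_tool", "arguments": {"targets": [[0,0,0,0,0,0,0],[0,0,0.02,0,0,0,0],[0,0,0.02,0,0,0,0],[0,0,0.02,0,0,0,0],[0,0,0.02,0,0,0,0],[0,0,0,0,0,0,0],[0,0,0,0,0,0,0],[0,0,0,0,0,0,0],[0,0,0,0,0,0,0],[0,0,0,0,0,0,0]]}}

```text
time_s: 13.93
tcp_pos: [514.4, -193.8, 73.4]
ee_rot: [0.786, 0.618, 0.001, 0.001]
ft_force: [0.8, -0.4, 0.0]
gripper_width: 1.0
grip_force: 0.0
```

```bash
python3 -c "
from h import *
where();plan([513.4,-193.4,43],76.36,10,0)"
```

```text
13.93 [ 514.4 -193.8   73.4] yaw 76.4 z [ 0.002 -0.001 -1.   ] F [ 0.84 -0.38  0.04] M [-0.02 -0.04 -0.01] w 1.0 g 0.0 q [-0.49  0.34  1.76 -0.    1.04 -0.25]
[0.0, -0.0001, 0.003, 0.0003, 0.0001, 0.0001, 0],
[0.0, -0.0001, 0.003, 0.0003, 0.0001, 0.0001, 0],
[0.0, -0.0001, 0.003, 0.0003, 0.0001, 0.0001, 0],
[0.0, -0.0001, 0.003, 0.0003, 0.0001, 0.0001, 0],
[0.0, -0.0001, 0.003, 0.0003, 0.0001, 0.0001, 0],
[0.0, -0.0001, 0.003, 0.0003, 0.0001, 0.0001, 0],
[0.0, -0.0001, 0.003, 0.0003, 0.0001, 0.0001, 0],
[0.0, -0.0001, 0.003, 0.0003, 0.0001, 0.0001, 0],
[0.0, -0.0001, 0.003, 0.0003, 0.0001, 0.0001, 0],
[0.0, -0.0001, 0.003, 0.0003, 0.0001, 0.0001, 0]
```

Emit:
{"name": "servo_tool", "arguments": {"targets": [[0,-0.001,0.01,0,0,0,60],[0,0,0.01,0,0,0,100],[0,0,0.006,0,0,0,120],[0,0,0.004,0,0,0,140],[0,0,0,0,0,0,150],[0,0,0,0,0,0,160],[0,0,0,0,0,0,165],[0,0,0,0,0,0,170],[0,0,0,0,0,0,180],[0,0,0,0,0,0,190]], "grip_force": 6}}

```text
time_s: 14.77
tcp_pos: [512.7, -193.3, 42.3]
ee_rot: [0.786, 0.618, 0.0, 0.0]
ft_force: [0.5, 0.1, -0.2]
gripper_width: 0.327
grip_force: 0.4
```

```bash
python3 -c "
from h import *
where()"
```

```text
14.77 [ 512.7 -193.3   42.3] yaw 76.37 z [ 0.001 -0.    -1.   ] F [ 0.53  0.06 -0.25] M [-0.08 -0.22 -0.05] w 0.327 g 0.40822310373187065 q [-0.49  0.38  1.8  -0.    0.96 -0.25]
```

Emit:
{"name": "servo_tool", "arguments": {"targets": [[0,0,0,0,0,0,200],[0,0,0,0,0,0,220],[0,0,0,0,0,0,255],[0,0,0,0,0,0,255],[0,0,0,0,0,0,255],[0,0,0,0,0,0,255],[0,0,0,0,0,0,255],[0,0,0,0,0,0,255],[0,0,0,0,0,0,255],[0,0,0,0,0,0,255]], "grip_force": 8}}

```text
time_s: 15.6
tcp_pos: [512.8, -193.4, 42.1]
ee_rot: [0.786, 0.618, 0.0, 0.0]
ft_force: [0.6, -0.6, 2.8]
gripper_width: 0.314
grip_force: 8.0
```

Emit:
{"name": "servo_tool", "arguments": {"targets": [[0,0,0,0,0,0,255],[0,0,0,0,0,0,255],[0,0,0,0,0,0,255],[0,0,0,0,0,0,255],[0,0,0,0,0,0,255],[0,0,0,0,0,0,255],[0,0,0,0,0,0,255],[0,0,0,0,0,0,255],[0,0,0,0,0,0,255],[0,0,0,0,0,0,255]], "grip_force": 25}}

```text
time_s: 16.43
tcp_pos: [512.8, -193.4, 42.1]
ee_rot: [0.786, 0.618, 0.0, 0.0]
ft_force: [0.6, -0.3, 4.4]
gripper_width: 0.313
grip_force: 25.0
```

```bash
cat >> h.py <<'E'
def sf():
    st=robot.state();F=np.array(st['ft_force']);a=np.radians(13.64);yl=np.array([np.sin(a),np.cos(a)]);xl=np.array([yl[1],-yl[0]])
    d=st['tcp_pos'][:2]-np.array([562.8,11.7]);print('F stand x,y,z',(F[:2]@xl).round(2),(F[:2]@yl).round(2),F[2].round(2),'pos x,y,z',(d@xl).round(2),(d@yl).round(2),st['tcp_pos'][2].round(1))
E
python3 -c "
from h import *
where();sf()"
```

```text
16.43 [ 512.8 -193.4   42.1] yaw 76.36 z [ 0.001 -0.    -1.   ] F [ 0.59 -0.3   4.45] M [-0.15 -0.26 -0.1 ] w 0.313 g 25.005059838294983 q [-0.49  0.38  1.8  -0.    0.96 -0.25]
F stand x,y,z 0.65 -0.15 4.45 pos x,y,z -0.24 -211.08 42.1
```

Emit:
{"name": "servo_tool", "arguments": {"targets": [[0,0,-0.0004,0,0,0,255],[0,0,0,0,0,0,255],[-0.0005,0,0,0,0,0,255],[-0.0005,0,0,0,0,0,255],[-0.0005,0,0,0,0,0,255],[-0.0005,0,0,0,0,0,255],[-0.001,0,0,0,0,0,255],[-0.001,0,0,0,0,0,255],[0,0,0,0,0,0,255],[0,0,0,0,0,0,255]]}}

```text
time_s: 17.27
tcp_pos: [511.8, -195.1, 42.2]
ee_rot: [0.786, 0.618, 0.001, -0.001]
ft_force: [3.4, 5.4, 2.3]
gripper_width: 0.31
grip_force: 25.0
```

```bash
python3 -c "
from h import *
where();sf()"
```

```text
17.27 [ 511.8 -195.1   42.2] yaw 76.29 z [ 0.     0.004 -1.   ] F [3.37 5.43 2.25] M [ 0.87 -0.77 -0.12] w 0.31 g 25.01534789800644 q [-0.49  0.38  1.8   0.    0.97 -0.26]
F stand x,y,z 1.99 6.07 2.25 pos x,y,z -0.79 -212.94 42.2
```

Emit:
{"name": "servo_tool", "arguments": {"targets": [[-0.001,0.0003,-0.0002,0,0,0,255],[-0.001,0.0003,-0.0002,0,0,0,255],[-0.001,0,0,0,0,0,255],[-0.001,0,0,0,0,0,255],[-0.001,0,0,0,0,0,255],[-0.001,0,0,0,0,0,255],[-0.001,0,0,0,0,0,255],[-0.001,0,0,0,0,0,255],[-0.001,0,0,0,0,0,255],[-0.001,0,0,0,0,0,255]]}}

```text
time_s: 18.1
tcp_pos: [509.3, -204.5, 42.1]
ee_rot: [0.786, 0.618, 0.001, -0.002]
ft_force: [3.6, 4.4, 1.7]
gripper_width: 0.314
grip_force: 25.0
```

```bash
python3 -c "
from h import *
where();sf()"
```

```text
18.1 [ 509.3 -204.5   42.1] yaw 76.29 z [-0.001  0.004 -1.   ] F [3.56 4.36 1.73] M [ 0.87 -0.71 -0.11] w 0.314 g 25.022296607494354 q [-0.51  0.38  1.8   0.    0.97 -0.27]
F stand x,y,z 2.43 5.08 1.73 pos x,y,z -0.99 -222.76 42.1
```

Emit:
{"name": "servo_tool", "arguments": {"targets": [[-0.0015,0.0004,-0.0003,0,0,0,255],[-0.0015,0.0004,-0.0003,0,0,0,255],[-0.002,0,0,0,0,0,255],[-0.002,0,0,0,0,0,255],[-0.002,0,0,0,0,0,255],[-0.002,0,0,0,0,0,255],[-0.002,0,0,0,0,0,255],[-0.001,0,0,0,0,0,255],[0,0,0,0,0,0,255],[0,0,0,0,0,0,255]]}}

```text
time_s: 18.93
tcp_pos: [506.5, -220.5, 43.1]
ee_rot: [0.786, 0.618, -0.0, -0.001]
ft_force: [1.3, 5.4, -0.2]
gripper_width: 0.31
grip_force: 25.0
```

```bash
python3 - <<'E'
from h import *
where();sf()
s=snap('top','t6');snap('scene','s6')
from ortho import ortho
ortho(['t6','s6'],'pics/o6.png',O=(562.8,11.7),rx=(35,-35),ry=(-15,-210),k=4)
i=cv2.imread('pics/o6.png');w=i.shape[1]//2
cv2.imwrite('pics/o6.png',np.vstack([i[:,:w],i[:,w:]]))
E
```

```text
18.93 [ 506.5 -220.5   43.1] yaw 76.37 z [-0.001  0.001 -1.   ] F [ 1.31  5.37 -0.16] M [ 0.76 -0.21  0.04] w 0.31 g 24.99239891767502 q [-0.54  0.38  1.79 -0.    0.97 -0.3 ]
F stand x,y,z 0.0 5.53 -0.16 pos x,y,z 0.06 -238.87 43.1
```

View pics/o6.png

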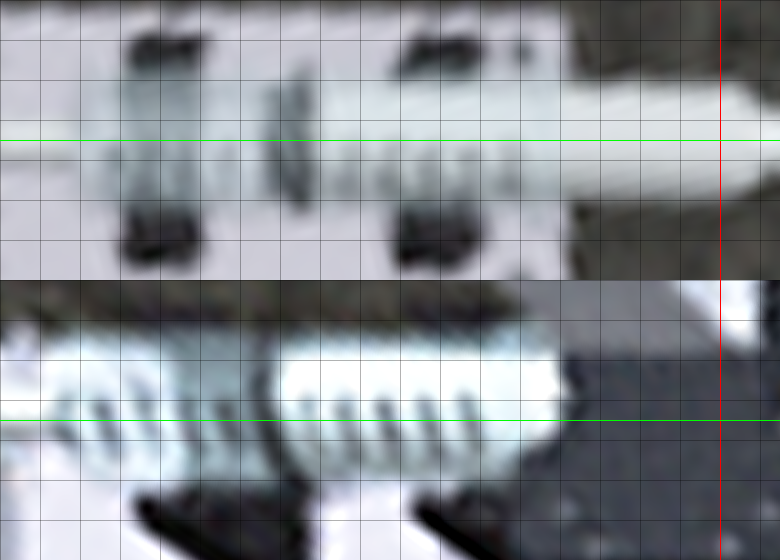

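The view shows the full ring at about column 300 in the top half. The black seal merges with it, and its front edge is at about column 265, so 5–9 mm of draw is left. I'll measure that from intensity profiles.

```bash
cat > prof.py <<'E'
from h import *
def prof(tag):
    O=np.array([562.8,11.7]);a=np.radians(13.64);yl=np.array([np.sin(a),np.cos(a)]);xl=np.array([yl[1],-yl[0]])
    s=load(tag);g=cv2.cvtColor(s['frame'],cv2.COLOR_RGB2GRAY)
    ys=np.arange(-70,-104,-1.);r=[]
    for x in (0,3,6,9):
        W=np.c_[O+x*xl+ys[:,None]*yl,np.full(len(ys),62+np.sqrt(15**2-x*x))]
        P=W@np.array(s['R']).T+np.array(s['t']);m=(P[:,:2]/P[:,2:]*[s['fx'],s['fy']]+[s['cx'],s['cy']]).astype(np.float32)
        r.append(cv2.remap(g,m[None],None,cv2.INTER_LINEAR)[0].astype(float))
    return ys,np.mean(r,0)
if __name__=='__main__':
    import sys
    P=[prof(t) for t in sys.argv[1:]]
    for i,y in enumerate(P[0][0]): print(int(y),[int(p[1][i]) for p in P])
E
python3 prof.py t0 t5 t6 2>/dev/null || python3 prof.py top0 t5 t6
```

```text
-70 [227, 225, 203]
-71 [227, 225, 204]
-72 [227, 225, 203]
-73 [227, 225, 203]
-74 [227, 226, 203]
-75 [227, 226, 202]
-76 [227, 226, 199]
-77 [228, 226, 193]
-78 [228, 226, 185]
-79 [227, 226, 175]
-80 [227, 226, 163]
-81 [227, 226, 152]
-82 [227, 226, 144]
-83 [227, 226, 137]
-84 [227, 225, 134]
-85 [225, 222, 130]
-86 [223, 219, 127]
-87 [217, 212, 123]
-88 [208, 203, 122]
-89 [199, 194, 126]
-90 [191, 186, 133]
-91 [187, 185, 149]
-92 [189, 190, 167]
-93 [194, 196, 184]
-94 [202, 205, 197]
-95 [211, 213, 207]
-96 [219, 219, 214]
-97 [225, 224, 219]
-98 [227, 225, 221]
-99 [227, 225, 221]
-100 [226, 225, 220]
-101 [226, 225, 220]
-102 [226, 225, 220]
-103 [227, 225, 221]
```

Emit:
{"name": "servo_tool", "arguments": {"targets": [[-0.001,0,0,0,0,0,255],[-0.001,0,0,0,0,0,255],[-0.0015,0,0,0,0,0,255],[-0.0015,0,0,0,0,0,255],[-0.0015,0,0,0,0,0,255],[-0.001,0,0,0,0,0,255],[-0.001,0,0,0,0,0,255],[-0.0005,0,0,0,0,0,255],[0,0,0,0,0,0,255],[0,0,0,0,0,0,255]]}}

```text
time_s: 19.87
tcp_pos: [504.6, -228.8, 43.1]
ee_rot: [0.786, 0.618, -0.0, -0.001]
ft_force: [-0.1, 5.1, -1.2]
gripper_width: 0.314
grip_force: 25.0
```

```bash
python3 -c "
from h import *
where();sf()
snap('top','t7')"; python3 prof.py t5 t6 t7
```

```text
19.87 [ 504.6 -228.8   43.1] yaw 76.37 z [-0.001  0.001 -1.   ] F [-0.14  5.11 -1.18] M [ 0.91 -0.26  0.05] w 0.314 g 24.99239891767502 q [-0.55  0.38  1.78  0.    0.97 -0.31]
F stand x,y,z -1.34 4.93 -1.18 pos x,y,z 0.18 -247.46 43.1
-70 [225, 203, 203]
-71 [225, 204, 203]
-72 [225, 203, 203]
-73 [225, 203, 204]
-74 [226, 203, 204]
-75 [226, 202, 204]
-76 [226, 199, 204]
-77 [226, 193, 204]
-78 [226, 185, 204]
-79 [226, 175, 204]
-80 [226, 163, 204]
-81 [226, 152, 203]
-82 [226, 144, 202]
-83 [226, 137, 201]
-84 [225, 134, 196]
-85 [222, 130, 188]
-86 [219, 127, 179]
-87 [212, 123, 164]
-88 [203, 122, 147]
-89 [194, 126, 128]
-90 [186, 133, 112]
-91 [185, 149, 106]
-92 [190, 167, 108]
-93 [196, 184, 112]
-94 [205, 197, 119]
-95 [213, 207, 126]
-96 [219, 214, 134]
-97 [224, 219, 141]
-98 [225, 221, 153]
-99 [225, 221, 167]
-100 [225, 220, 182]
-101 [225, 220, 195]
-102 [225, 220, 204]
-103 [225, 221, 212]
```

Emit:
{"name": "servo_tool", "arguments": {"targets": [[-0.0005,-0.0002,0.0002,0,0,0,255],[-0.0005,0,0,0,0,0,255],[-0.0005,0,0,0,0,0,255],[0,0,0,0,0,0,255],[0,0,0,0,0,0,255],[0,0,0,0,0,0,255],[0,0,0,0,0,0,255],[0,0,0,0,0,0,255],[0,0,0,0,0,0,255],[0,0,0,0,0,0,255]]}}

```text
time_s: 20.75
tcp_pos: [504.2, -230.2, 43.0]
ee_rot: [0.786, 0.618, 0.0, -0.001]
ft_force: [1.1, 5.9, -0.9]
gripper_width: 0.314
grip_force: 25.0
```

Emit:
{"name": "servo_tool", "arguments": {"targets": [[0,0,0,0,0,0,255],[0,0,0,0,0,0,255],[0,0,0,0,0,0,255],[0,0,0,0,0,0,255],[0,0,0,0,0,0,255],[0,0,0,0,0,0,255],[0,0,0,0,0,0,255],[0,0,0,0,0,0,255],[0,0,0,0,0,0,255],[0,0,0,0,0,0,255]]}}

```text
time_s: 21.58
tcp_pos: [504.2, -230.1, 43.0]
ee_rot: [0.786, 0.618, 0.0, -0.001]
ft_force: [0.5, 5.4, -0.8]
gripper_width: 0.31
grip_force: 25.0
```

```bash
python3 -c "
from h import *
where();sf()
snap('top','t8');sf()"; python3 prof.py t5 t7 t8 | sed -n 10,34p
```

```text
21.58 [ 504.2 -230.1   43. ] yaw 76.37 z [-0.001  0.001 -1.   ] F [ 0.5   5.4  -0.75] M [ 0.98 -0.21  0.03] w 0.31 g 24.992222785949707 q [-0.55  0.38  1.78  0.    0.97 -0.32]
F stand x,y,z -0.79 5.37 -0.75 pos x,y,z 0.1 -248.84 43.0
F stand x,y,z -1.26 5.47 -0.9 pos x,y,z 0.09 -248.86 43.0
-79 [226, 204, 203]
-80 [226, 204, 203]
-81 [226, 203, 203]
-82 [226, 202, 202]
-83 [226, 201, 201]
-84 [225, 196, 196]
-85 [222, 188, 189]
-86 [219, 179, 180]
-87 [212, 164, 167]
-88 [203, 147, 151]
-89 [194, 128, 134]
-90 [186, 112, 119]
-91 [185, 106, 112]
-92 [190, 108, 111]
-93 [196, 112, 113]
-94 [205, 119, 117]
-95 [213, 126, 123]
-96 [219, 134, 128]
-97 [224, 141, 133]
-98 [225, 153, 141]
-99 [225, 167, 154]
-100 [225, 182, 169]
-101 [225, 195, 181]
-102 [225, 204, 193]
-103 [225, 212, 203]
```

The seal front is at -89.8 mm and the ring at about -90.5 mm. The plunger is still, the side force is about 1 N, and the ring (so the barrel) hasn't moved. I'm handing in.

```bash
python3 -c "
from h import *
print(sign_off())"
```

```text
the job is handed in; nothing more can be done
None
```

I handed the job in with the pinch clamp gripping both collars and let go, and the plunger drawn and held with its seal front about 1 mm from the full ring by my camera measurement; no verdict came back.

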